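# Set the spice hanger, clip up the fondue tins and lock it

### The job

Set up the spice hanger: with its lock lever still open and all the tins still standing on the shelf, turn the hand screw until the black pointer stands at the red mark. Then clip every spice tin that is there onto the eye of its lid's colour, pressing the hook's sprung gate over the eye's bar until it snaps shut behind it, and leave the tins hanging. Last, throw the lock lever fully over, away from the robot, with the pointer still at the mark; do not shove the other kitchen things about.

Things in the scene. Friction and masses are not known exactly. Their poses are not given: they have to be found in the camera images.
- hanger: Fixed steel frame. Origin on the table midway between its two posts; x points away from the side the eyes stick out to (eyes at -x), y along the rail, z up. Posts 22 mm square at y = +-250 mm, x = 20 mm; rail at x = 20 mm, top 245 mm above the table. Before the rail (x = -5 to 5 mm, same top) a 370 mm aluminium carriage carries four eyes and slides along y.
- screw (a joint): Hand screw angle, rad, 0 to 5 (stops at both ends); starts at 0. Grows clockwise seen from above; clockwise moves the carriage (travel 50 mm) to the hanger's +y, 10 mm for each rad. The carriage cannot easily be pushed along. Stiff: needs about 0.12 N m, stays where it is left.
- screw_grip (a point): On the vertical axis of the hand screw, at the hanger's -y end, at gripping height (261 mm above the table). The grip is an upright black bar 49 mm long, 14 mm thick, from 238 to 268 mm above the table. At screw = 0 its length lies along the hanger's x; bar and point turn with the screw.
- pointer (a point): Tip of the black pointer on top of the carriage, beside the rail; moves with the carriage. Axes as the hanger's.
- lock (a joint): Lock lever of the hanger, rad: 0 unlocked (leaning to the hanger's -x, towards the robot), 1.0 fully over (leaning to +x, at its stop); starts at 0 to 0.15, stays where it is left, moves with about 1 N at the ball.
- lock_tip (a point): Centre of the lock lever's white ball, 26 mm across, on a 10 mm rod 70 mm long. It swings about an axis along the hanger's y, 202 mm above the table, at the hanger's x = 0, y = 295 mm. The ball's centre is 263 mm above the table at either end of the swing, 272 mm midway. Block below: top 205 mm above the table.
- mark: Fixed red mark on top of the rail: a line 3 mm wide with a small red flag behind. Origin at the line's end facing the pointer; axes as the hanger's. Its place along the rail differs from start to start, 14 to 40 mm to the hanger's +y of the pointer's start.
- eye_red (a point): Middle of the crossbar of the red eye (arms and carriage top coloured red). Site axes as the hanger's. 235 mm above the table. Each eye is a level, closed loop of 8 mm steel rod: crossbar along the hanger's y, 50 mm between the arms' centre lines, arms running 70 mm back (+x) to the carriage. Eyes 95 mm apart, in order from +y to -y red, yellow, green, blue.
- eye_yellow (a point): Middle of the crossbar of the yellow eye (arms and carriage top coloured yellow). Site axes as the hanger's. 235 mm above the table.
- eye_green (a point): Middle of the crossbar of the green eye (arms and carriage top coloured green). Site axes as the hanger's. 235 mm above the table.
- eye_blue (a point): Middle of the crossbar of the blue eye (arms and carriage top coloured blue). Site axes as the hanger's. 235 mm above the table.
- tin_red: Spice tin, red lid and tab, 0.14 to 0.27 kg; may be absent. All four tins are alike but for colour. Origin under the middle of the tin, z up. Tin 62 mm across, 48 mm high, carrying a steel C-shaped snap hook in its x-z plane, 10 mm thick (y), open side to +x. On top a grip tab 24 mm (x) by 12 mm (y), from 104 to 146 mm up. At the start upright, hook's open side within 0.6 rad of the robot's +x.
- tin_yellow: Spice tin, yellow lid and tab, 0.14 to 0.27 kg; may be absent. Hook, in the frame of any tin: floor 53 mm up; spine at x = -31 to -24 mm; arched top arm, underside 99 mm up at x = 0 and about 92 mm at both ends; nose at x = 22 mm coming down to 86 mm; below it the orange gate, an upright 6 mm rod at x = 22 mm, hinged 54 mm up, tip 85 mm up.
- tin_green: Spice tin, green lid and tab, 0.14 to 0.27 kg; may be absent. To clip, any tin: an eye's bar level with about 77 mm above the tin's origin and pushed in from the tin's +x swings the gate inward and down; once the bar is past x = -10 mm (it meets the spine at -20 mm) the gate snaps shut. Let down, the arm rests on the bar, whose centre is then about 95 mm above the origin.
- tin_blue: Spice tin, blue lid and tab, 0.14 to 0.27 kg; may be absent. Hangs free on the eye once let go, and can swing.
- gate_red (a joint): Gate angle of the red tin's hook, rad: 0 shut, grows as pressed inward, to 1.35. Sprung shut (1 to 4 N at its tip); cannot open outward.
- gate_yellow (a joint): Gate angle of the yellow tin's hook, rad: 0 shut, grows as pressed inward, to 1.35. Sprung shut (1 to 4 N at its tip); cannot open outward.
- gate_green (a joint): Gate angle of the green tin's hook, rad: 0 shut, grows as pressed inward, to 1.35. Sprung shut (1 to 4 N at its tip); cannot open outward.
- gate_blue (a joint): Gate angle of the blue tin's hook, rad: 0 shut, grows as pressed inward, to 1.35. Sprung shut (1 to 4 N at its tip); cannot open outward.
- fondue_pot: Yellow ceramic fondue pot, 184 mm across, 95 mm high, with a handle; a bystander. Origin at the middle of its underside.
- rechaud: Stainless steel rechaud frame with burner, 190 mm across, 100 mm high; a bystander. Origin at the middle of its underside.
- fork_caddy: Bamboo caddy 80 x 110 x 120 mm with six forks standing to 235 mm; a bystander. Origin at the middle of its underside.
- sauce_bowl: White porcelain sauce bowl, 110 mm across, 50 mm high, under the hanger; a bystander. Origin at the middle of its underside.
- ramekin: Blue ramekin, 70 mm across, 40 mm high, between the tins and the hanger; a bystander. Origin at the middle of its underside.
There are look-alikes about, which are no part of the job. Leave any pink or purple look-alike of the tin_green alone.

How it is judged:
By the outcome, as a careful person would: the job done as asked, in the order asked, and still so for the second after the job is handed in, with the robot touching nothing.
Of tin_red, tin_yellow, tin_green, tin_blue only 2 to 4 are there at a start; the rules pass over those that are not, and their reading is None.
Once in a run the grip may slacken for a moment while it holds something.
It also fails if it takes over 210 s, if anything falls off the work surface, if the arm or the gripper's body presses on something with over 40 N, if the wrist force passes 120 N, or if a joint passes its speed limit or range.

### The arm

A 7-joint arm with a two-finger parallel gripper is mounted at the origin on the work surface. World frame = base frame: x ahead of the robot, y to its left, z up, the work surface at z = 0. Lengths are in m, angles in rad, forces in N, time in s.
With the tool pointing down it reaches from about 0.4 to 0.85 m from the base axis. Payload 4.5 kg.
Tool frame: the origin (TCP) lies at the very end of the fingers, on their centre line; the grasp point (between the pads) lies 19 mm behind it (robot.tcp_to_grasp is the z of the grasp point in the tool frame, in m); z points along the fingers, y is the line along which they close (so a half turn about z gives the same grasp; the last joint's range is limited). The gripper opens to 85 mm and grips with 20 to 120 N. Pads are 22 mm wide; open, the fingers measure 114 mm over their backs; the gripper's body (76 mm by 85 mm) begins 54 mm behind the grasp point. The pads swing forward as they close: fully open they stand 13 mm farther back than shut.
Start: joints at [-1.216, 0.689, -0.195, 1.565, 0.157, 0.902, -0.215], TCP at [0.197, 0.593, 0.231] pointing down, gripper open.
Joint ranges: [-3.01, 3.01], [-0.46, 2.08], [-1.47, 1.51], [0.13, 2.56], [-1, 4.14], [0.04, 2.09], [-2.66, 2.66]. Speed limits (rad/s): [2.57, 2.57, 3.14, 3.14, 3.14, 3.14, 3.14].

### API

Orientations are given as a unit quaternion [x, y, z, w].
In Python, from plant import robot gives the robot as it stands.
- The arm moves only by the shell command python3 -m pendant 'ROWS' [OPENING] [FORCE]. ROWS is JSON, a list that holds one entry, the list of rows, each a list of 6 numbers: the shift along the world's x, y, z in m, then the turn, a rotation vector about the world's x, y, z in rad. In form: [[[x, y, z, wx, wy, wz], ...]]. A call has 1 to 20 rows; each row is the pose to reach, as a shift and turn from the pose commanded when the call began; what a row does not reach only later rows make up. A row lasts 1/12 s, in which the tool goes at most 41.7 mm and 7.16 degrees, less where a joint would pass 70% of its speed; a pose out of reach is approached as far as the arm can. A call with a gripper value outside its range is refused whole. OPENING is the closure, from 0 (fully open) to 1 (shut), set as the call begins (- or left out, the last holds). The fingers move at their own pace and stop on an object; FORCE is the grip in N (left out, the last holds). Time passes only in rows, so rows that repeat a pose let the fingers close. It gives the time, the measured TCP pose, the force, the opening and the grip force at its end, in the units of the state.
- robot.state(): the state, without advancing time (a new reading comes with each control period).
- robot.snapshot(name): name is "scene" or "top" or "wrist"; returns the picture (420x560x3 uint8, red, green, blue); there is no depth.
- robot.camera_info(name): a dict with "camera_matrix" (3x3 intrinsics, pixels), "xyz" and "orientation" of the camera in the world; the wrist camera has in their place "hand_eye" (4x4, takes a point from camera to tool coordinates, whose origin is the TCP and whose axes are the flange's). Camera axes: x right, y down, z forward; pixel columns grow to the right and rows downward; lengths in m; the calibration is good to about 2 mm. The wrist camera is an equidistant fisheye: a pixel r from the principal point sees the ray r / f radians off the axis. A picture is of the moment at which its call begins: read the wrist's pose just before it. camera_info takes no time and is no camera call.
- robot.sign_off(): hands the job in; it is judged then, once.
The state is a dict: "time_s": time; "q": joint angles; "joint_vel": joint speeds; "joint_torque": joint torques, N m; "position": TCP position; "ee_rot": TCP orientation; "force": force on the tool from outside, world axes, zero at the start; "moment": the same for the moment, N m; "finger_gap": opening from 0.0 (shut) to 1.0 (fully open); "finger_force": force on a finger pad.
Only numpy, scipy, OpenCV 4.12 (cv2) and the standard library are available. Lean on these libraries where they do the work, as an engineer would, in place of code of your own. Each camera call takes 0.05 s, during which the arm holds its last target. There are 200 camera calls.

## Working session

There is one attempt and no reset: what is moved stays moved. The work goes in short steps, Python scripts to look and compute and a shell command to move; the robot and the scene stay as the last step left them, time stands still between calls to the robot, and variables do not carry over. Pictures are saved under pics/ and viewed, at most 14 in all, crops included, and the job is handed in when it is done.

```bash
ls; mkdir -p pics
python3 - <<'E'
from plant import robot
import cv2,json
for n in("scene","top","wrist"):
    im=robot.snapshot(n); cv2.imwrite(f"pics/{n}0.png",cv2.cvtColor(im,cv2.COLOR_RGB2BGR)); print(n,robot.camera_info(n))
print(robot.state(), robot.tcp_to_grasp)
E
```

```text
pics
scene {'camera_matrix': array([[432.73690937,   0.        , 277.92136262],
       [  0.        , 432.73690937, 217.44162709],
       [  0.        ,   0.        ,   1.        ]]), 'xyz': array([1.49089188, 0.42870604, 1.01163643]), 'orientation': array([ 0.49768158,  0.7506813 , -0.36438777, -0.23666894])}
top {'camera_matrix': array([[502.27050053,   0.        , 293.90792505],
       [  0.        , 502.27050053, 195.5817263 ],
       [  0.        ,   0.        ,   1.        ]]), 'xyz': array([0.24678317, 0.02090767, 1.55584797]), 'orientation': array([-0.6558852 ,  0.74719198, -0.07874941,  0.07291965])}
wrist {'camera_matrix': array([[325.1922621 ,   0.        , 281.57419793],
       [  0.        , 325.1922621 , 213.14683589],
       [  0.        ,   0.        ,   1.        ]]), 'hand_eye': array([[ 9.37037727e-04, -9.51702093e-01, -3.07021576e-01,
         7.83869322e-02],
       [ 9.99999428e-01,  7.33712058e-04,  7.77671374e-04,
         1.81471062e-04],
       [-5.14846042e-04, -3.07022129e-01,  9.51702237e-01,
        -1.42633295e-01],
       [ 0.00000000e+00,  0.00000000e+00,  0.00000000e+00,
         1.00000000e+00]])}
{'time_s': 0.15, 'q': array([-1.21617531,  0.68981588, -0.19453001,  1.56609426,  0.15732284,
        0.90251401, -0.2151012 ]), 'joint_vel': array([-3.44887991e-04, -2.32745578e-03,  6.50150191e-04, -5.32633622e-03,
       -1.87088647e-04, -3.65638794e-04,  1.93879464e-06]), 'joint_torque': array([-1.46091508e-03, -5.39940333e+01, -1.26845967e+00, -1.58719522e+01,
        9.25650500e-03,  6.49262220e-03, -6.67231731e-06]), 'position': array([0.19697448, 0.59262651, 0.23065592]), 'ee_rot': array([ 1.59684421e-01,  9.87167852e-01, -7.17495237e-04, -5.46681452e-05]), 'force': array([-0.00304161,  0.57381428,  0.97637879]), 'moment': array([ 0.01848936, -0.03913695, -0.00704511]), 'finger_force': 0.0, 'finger_gap': 0.9970942081882025} -0.0187
```

View pics/scene0.png

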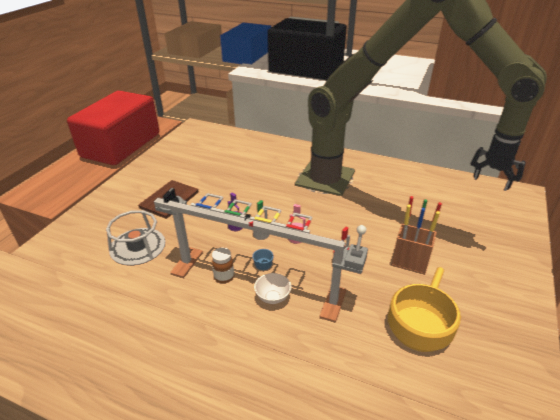

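View pics/top0.png

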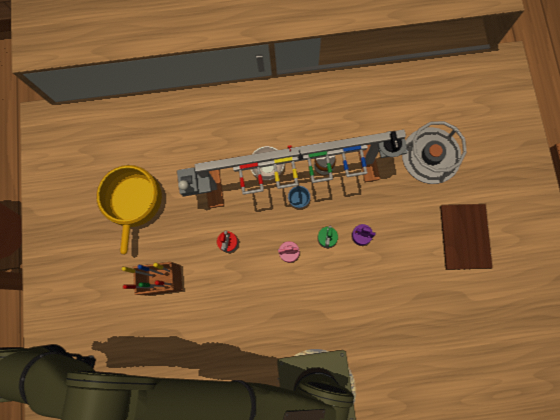

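The top view shows four tins: red (228,241), pink (289,252), green (328,237) and purple (363,235). The hanger is above them, with the lever ball at (184,185) and the screw at (393,143). Red and green fit the description. Pink and purple are look-alikes, and blue and yellow seem absent. I'll confirm with an enlarged crop.

```bash
cat > h.py <<'E'
import numpy as np,cv2
from scipy.spatial.transform import Rotation as R
from plant import robot
def cam(n,st=None):
    c=robot.camera_info(n);K=c["camera_matrix"]
    if n!="wrist": return K,R.from_quat(c["orientation"]).as_matrix(),np.array(c["xyz"])
    st=st or robot.state(); H=c["hand_eye"]; Rt=R.from_quat(st["ee_rot"]).as_matrix()
    return K,Rt@H[:3,:3],Rt@H[:3,3]+st["position"]
def ray(n,px,C=None):
    K,M,o=C or cam(n); v=np.array([(px[0]-K[0,2])/K[0,0],(px[1]-K[1,2])/K[1,1]])
    if n=="wrist":
        t=np.linalg.norm(v)+1e-12; d=np.array([*(v/t*np.sin(t)),np.cos(t)])
    else: d=np.array([*v,1.])
    d=M@d; return o,d/np.linalg.norm(d)
def onz(n,px,z,C=None):
    o,d=ray(n,px,C); return o+d*(z-o[2])/d[2]
def tri(*rays):
    A=sum(np.eye(3)-np.outer(d,d) for o,d in rays); b=sum((np.eye(3)-np.outer(d,d))@o for o,d in rays)
    p=np.linalg.solve(A,b); return p,[float(np.linalg.norm(np.cross(p-o,d))) for o,d in rays]
def proj(n,p,C=None):
    K,M,o=C or cam(n); q=M.T@(np.asarray(p)-o)
    if n=="wrist":
        r=np.hypot(q[0],q[1]);t=np.arctan2(r,q[2]);v=q[:2]/(r+1e-12)*t
    else: v=q[:2]/q[2]
    return np.array([K[0,0]*v[0]+K[0,2],K[1,1]*v[1]+K[1,2]])
def snap(n,f=None):
    st=robot.state();im=robot.snapshot(n)
    if f: cv2.imwrite(f"pics/{f}.png",im[:,:,::-1])
    return im,(cam(n,st))
E
python3 - <<'E'
import cv2,numpy as np
a=cv2.imread("pics/top0.png");b=cv2.imread("pics/scene0.png")
A=cv2.resize(a[125:270,170:420],None,fx=3.0,fy=3.0,interpolation=3)[:300]
A=cv2.resize(a[125:262,170:420],(800,438),interpolation=3)
cv2.imwrite("pics/c1.png",A)
cv2.imwrite("pics/c2.png",cv2.resize(b[185:310,140:390],(800,400),interpolation=3))
E
```

```text
(no output)
```

View pics/c1.png

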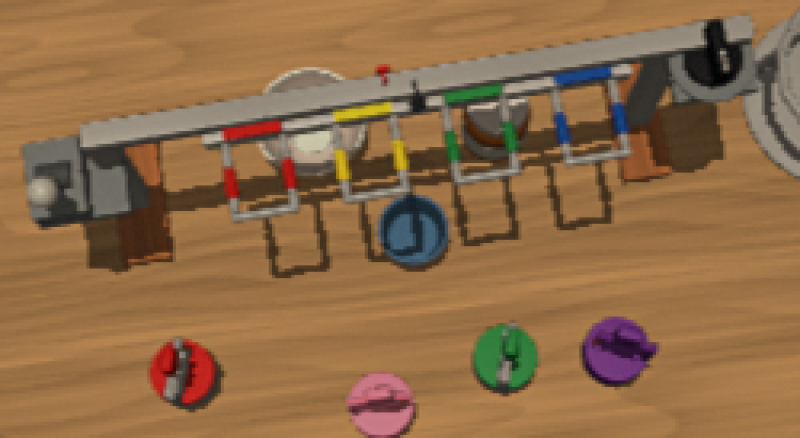

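View pics/c2.png

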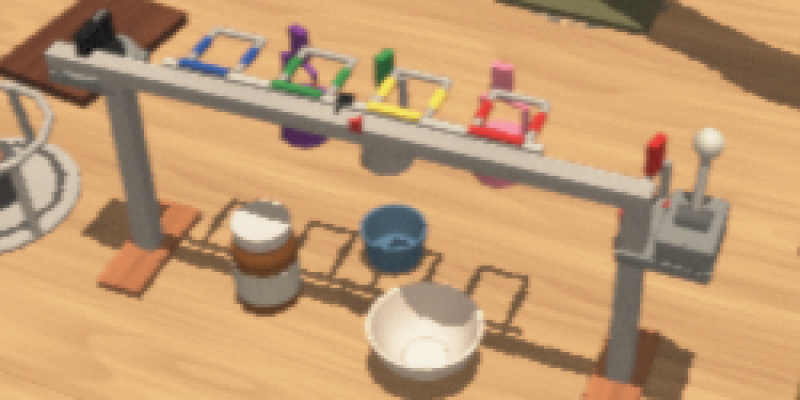

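Crop confirmed. Red tin at crop (183,372) and green tin at (505,357) have the right lid colours. Pink (380,405) and purple (618,350) are the look-alikes, and no blue or yellow tin is visible. Bars, pointer (417,100) and mark (383,72) are all clear, so I'll triangulate.

Run:
```python
from h import *
np.set_printoptions(precision=4,suppress=True)
T=lambda u,v:(170+u/3.2-.35,125+v/3.2-.35)
S=lambda u,v:(140+u/3.2-.35,185+v/3.2-.35)
P=dict(ball=((42,192),(708,142)),red=((264,212),(523,99)),yel=((376,193),(423,78)),green=((488,176),(333,57)),blue=((598,157),(242,37)),
 mark=((383,77),(356,125)),pointer=((417,103),(345,102)),screw=((715,38),(97,30)),tabred=((170,358),(655,140)),tabgreen=((510,343),(384,52)))
W={}
for k,(a,b) in P.items():
    p,e=tri(ray("top",T(*a)),ray("scene",S(*b))); W[k]=p; print(k,p,np.round(e,4))
d=W["red"]-W["blue"]; yaw=np.arctan2(d[1],d[0])-np.pi/2; print("yaw",yaw,np.linalg.norm(d)/3)
ex=np.array([np.cos(yaw),np.sin(yaw)]);ey=np.array([-ex[1],ex[0]])
# hanger origin from ball
for k in W: print(k,(W[k][:2]-W["red"][:2])@ex,(W[k][:2]-W["red"][:2])@ey)
for n,u in(("lidred",(183,372)),("lidgreen",(505,357)),("lidpink",(380,405)),("lidpurple",(618,350))): print(n,onz("top",T(*u),.05))
# plane heights rays for mark/pointer
print((onz("top",T(383,77),.245)-W["red"])[:2]@ey,(onz("top",T(417,103),.247)-W["red"])[:2]@ey)
```

```text
ball [0.594  0.2796 0.268 ] [0.0006 0.0006]
red [0.5605 0.1027 0.2359] [0.0017 0.0017]
yel [0.565  0.0065 0.2347] [0.0011 0.0011]
green [ 0.5667 -0.0878  0.2336] [0.003 0.003]
blue [ 0.5711 -0.1832  0.2336] [0.0026 0.0026]
mark [ 0.6626 -0.0131  0.2461] [0. 0.]
pointer [ 0.636  -0.038   0.2448] [0.0009 0.0009]
screw [ 0.6515 -0.2903  0.2662] [0.0042 0.0042]
tabred [0.4617 0.2056 0.1441] [0.0017 0.0017]
tabgreen [ 0.4359 -0.0956  0.148 ] [0. 0.]
yaw 0.03694696895913374 0.09535630143614593
ball 0.0399463967131766 0.1755546117211401
red 0.0 0.0
yel 0.0008860581772000063 -0.09634189455248116
green -0.0008476916941729001 -0.19058952755867678
blue -1.5564685377121705e-17 -0.28606002405163716
mark 0.097727798591844 -0.11952261069829676
pointer 0.07020631395251384 -0.14342247644669204
screw 0.0764074106304886 -0.39606993417952086
tabred -0.09495778726593916 0.10642045001277263
tabgreen -0.1319223960389037 -0.19356929961514535
lidred [0.4617 0.2053 0.05  ]
lidgreen [ 0.4365 -0.0972  0.05  ]
lidpink [0.4069 0.0253 0.05  ]
lidpurple [ 0.4292 -0.2037  0.05  ]
-0.11958445766380352 -0.14416011366005776
```

Heights check out: eyes 0.234–0.236, ball 0.268, tabs about 0.145, eye pitch 95.4 mm. The pointer needs about 24 mm. Next I'll take close looks above the red tin, the green tin and the screw.

```bash
python3 -m pendant '[[[0,0,0.04,0,0,0],[0,0,0.08,0,0,0.05],[0.01,-0.02,0.11,0,0,0.1],[0.03,-0.05,0.13,0,0,0.15],[0.05,-0.08,0.14,0,0,0.2],[0.07,-0.11,0.14,0,0,0.25],[0.09,-0.14,0.14,0,0,0.3],[0.11,-0.17,0.14,0,0,0.36],[0.13,-0.2,0.14,0,0,0.36],[0.15,-0.23,0.14,0,0,0.36],[0.17,-0.26,0.14,0,0,0.36],[0.19,-0.29,0.14,0,0,0.36],[0.21,-0.32,0.14,0,0,0.36],[0.23,-0.35,0.14,0,0,0.36],[0.25,-0.37,0.14,0,0,0.36],[0.26,-0.38,0.14,0,0,0.36],[0.26,-0.388,0.14,0,0,0.36],[0.26,-0.388,0.14,0,0,0.36],[0.26,-0.388,0.14,0,0,0.36]]]'
python3 - <<'E'
from h import *
im,C=snap("wrist","w_red"); np.savez("w_red.npz",K=C[0],M=C[1],o=C[2]); print(robot.state()["q"])
E
python3 -m pendant '[[[0,-0.03,0,0,0,0],[0,-0.06,0,0,0,0],[0,-0.09,0,0,0,0],[0,-0.12,0,0,0,0],[0,-0.15,0,0,0,0],[-0.005,-0.18,0,0,0,0],[-0.01,-0.21,0,0,0,0],[-0.015,-0.24,0,0,0,0],[-0.02,-0.27,0,0,0,0],[-0.02,-0.29,0,0,0,0],[-0.02,-0.3,0,0,0,0],[-0.02,-0.3,0,0,0,0],[-0.02,-0.3,0,0,0,0]]]'
python3 - <<'E'
from h import *
im,C=snap("wrist","w_green"); np.savez("w_green.npz",K=C[0],M=C[1],o=C[2])
E
python3 -m pendant '[[[0,0,0.03,0,0,0],[0.02,-0.02,0.05,0,0,0],[0.05,-0.04,0.06,0,0,0],[0.08,-0.07,0.06,0,0,0],[0.11,-0.1,0.06,0,0,0],[0.14,-0.13,0.06,0,0,0],[0.17,-0.16,0.06,0,0,0],[0.19,-0.18,0.06,0,0,0],[0.205,-0.19,0.06,0,0,0],[0.21,-0.19,0.06,0,0,0],[0.21,-0.19,0.06,0,0,0],[0.21,-0.19,0.06,0,0,0]]]'
python3 - <<'E'
from h import *
im,C=snap("wrist","w_screw"); np.savez("w_screw.npz",K=C[0],M=C[1],o=C[2]); print(robot.state()["q"])
a=[cv2.imread(f"pics/{n}.png") for n in("w_red","w_green","w_screw")]
r=cv2.resize(a[0][70:340,130:490],(400,300)); g=cv2.resize(a[1][70:340,130:490],(400,300))
cv2.imwrite("pics/m1.png",np.hstack([r,g]));
E
```

```text
time_s: 1.73
position: [0.4559, 0.2057, 0.3712]
ee_rot: [-0.02, 1.0, 0.0, -0.001]
force: [-0.7, 0.4, -0.5]
finger_gap: 0.999
finger_force: 0.0
[-0.34194372  0.36754113 -0.25625508  1.71686127  0.10268076  1.0706397
  0.98125021]
time_s: 2.87
position: [0.4374, -0.093, 0.3713]
ee_rot: [-0.021, 1.0, 0.001, 0.0]
force: [0.2, 0.3, 1.1]
finger_gap: 1.0
finger_force: 0.0
time_s: 3.92
position: [0.6476, -0.282, 0.4311]
ee_rot: [-0.021, 1.0, 0.001, -0.0]
force: [0.3, 0.1, 0.1]
finger_gap: 0.998
finger_force: 0.0
[ 0.38190719  0.69396102 -0.09033089  0.91728421  0.05639432  1.53281296
  1.92327377]
```

View pics/m1.png

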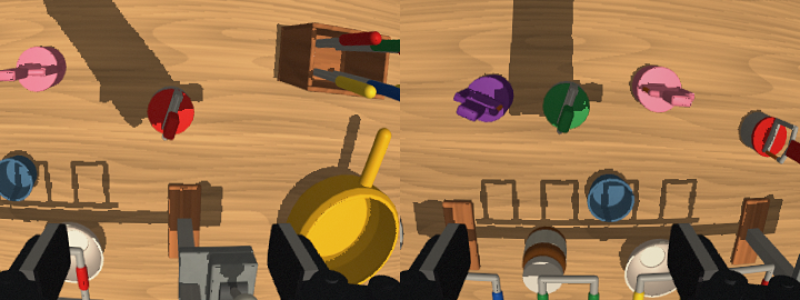

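View pics/w_screw.png

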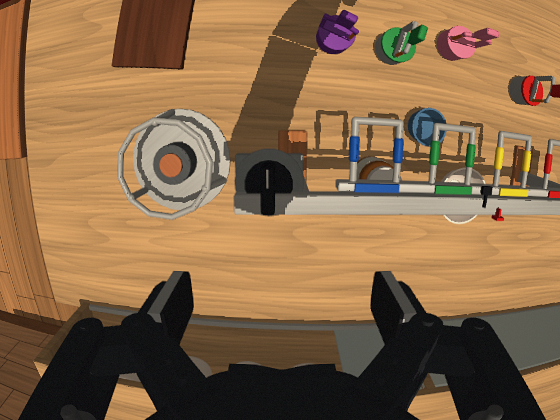

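The montage shows the red tin's tab leaning right of its lid at about (170,113), and the green one at about (567,105). The wrist view shows the grip bar near (267,190), pointer (487,194) and mark (499,215). I'll refine the hanger frame from the wrist view and check the screw by projection.

Run:
```python
from h import *
np.set_printoptions(precision=4,suppress=True)
d=np.load("w_screw.npz");C=(d["K"],d["M"],d["o"])
im=cv2.imread("pics/w_screw.png"); 
# eye bars on z=.235
B={"blue":(375,122),"green":(454,127),"yel":(515,135)}
P={k:onz("wrist",v,.239,C)[:2] for k,v in B.items()}; print(P)
g=lambda p,z:onz("wrist",p,z,C)
dd=P["yel"]-P["blue"];yaw=np.arctan2(dd[1],dd[0])-np.pi/2;print(yaw,np.linalg.norm(dd)/2)
pt,mk=g((487,205),.247),g((498,211),.246);print("ptr,mark",pt,mk)
yaw=.045;ex=np.array([np.cos(yaw),np.sin(yaw)]);ey=np.array([-ex[1],ex[0]])
print("diff",(mk-pt)[:2]@ey)
O=P["blue"]+.07*ex+(.285-.1175)*ey
print("O",O)
s=cv2.resize(im[130:240,200:320],(720,660),interpolation=2)
for X,Y,col in((0,-.2775,(0,255,0)),):
  for z in(.238,.268):
    q=[((proj("wrist",[*(O+(X+a)*ex+(Y+b)*ey),z],C)-[200,130])*6).astype(int) for a,b in((-.0245,-.007),(.0245,-.007),(.0245,.007),(-.0245,.007))]
    cv2.polylines(s,[np.array(q)],True,(0,255,0) if z>.25 else (255,0,255),1)
s2=cv2.resize(im[90:225,340:545],(820*600//700,540*600//700),interpolation=2)
cv2.imwrite("pics/sc.png",cv2.resize(s,(640,587)))
```

```text
{'blue': array([ 0.5731, -0.1868]), 'green': array([ 0.5675, -0.0911]), 'yel': array([0.5637, 0.0034])}
0.0493156859608721 0.09519503931160558
ptr,mark [ 0.6536 -0.0313  0.247 ] [ 0.6606 -0.0101  0.246 ]
diff 0.02079449600435375
O [ 0.6355 -0.0163]
```

View pics/sc.png

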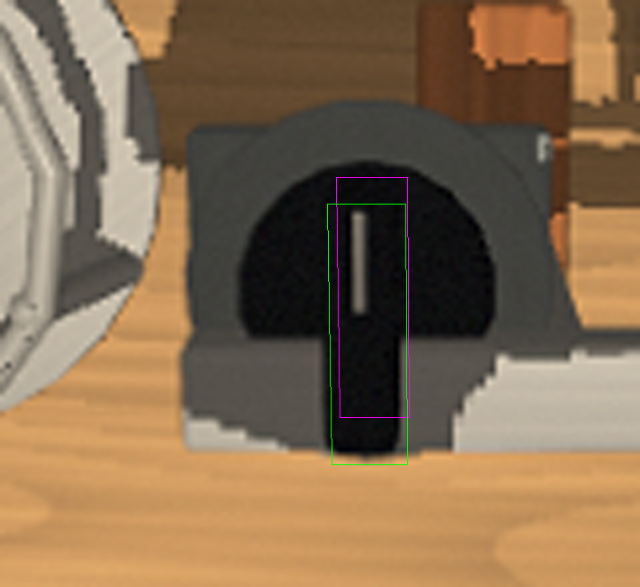

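The projected bar matches within about 1 mm. I'll descend on the screw, keeping the finger tips above the rail, and grip.

```bash
python3 -m pendant '[[[0,-0.006,-0.03,0,0,0],[0,-0.0125,-0.06,0,0,0],[0,-0.0125,-0.09,0,0,0],[0,-0.0125,-0.12,0,0,0],[0,-0.0125,-0.145,0,0,0],[0,-0.0125,-0.16,0,0,0],[0,-0.0125,-0.17,0,0,0],[0,-0.0125,-0.177,0,0,0],[0,-0.0125,-0.18,0,0,0],[0,-0.0125,-0.181,0,0,0],[0,-0.0125,-0.181,0,0,0]]]' 0 40
python3 -m pendant '[[[0,0,0,0,0,0],[0,0,0,0,0,0],[0,0,0,0,0,0],[0,0,0,0,0,0],[0,0,0,0,0,0],[0,0,0,0,0,0],[0,0,0,0,0,0],[0,0,0,0,0,0],[0,0,0,0,0,0]]]' 1 60
```

```text
time_s: 4.88
position: [0.6476, -0.2974, 0.2515]
ee_rot: [-0.02, 1.0, -0.0, 0.001]
force: [-0.3, 0.4, -0.2]
finger_gap: 0.997
finger_force: 0.0
time_s: 5.63
position: [0.6471, -0.2959, 0.2507]
ee_rot: [-0.02, 1.0, 0.001, -0.0]
force: [-3.1, 5.2, 4.9]
finger_gap: 0.147
finger_force: 60.1
```

```bash
python3 -m pendant '[[[0,0,0,0,0,-0.06],[0,0,0,0,0,-0.17],[0,0,0,0,0,-0.28],[0,0,0,0,0,-0.39],[0,0,0,0,0,-0.5],[0,0,0,0,0,-0.61],[0,0,0,0,0,-0.72],[0,0,0,0,0,-0.83],[0,0,0,0,0,-0.94],[0,0,0,0,0,-1.05],[0,0,0,0,0,-1.16],[0,0,0,0,0,-1.27],[0,0,0,0,0,-1.38],[0,0,0,0,0,-1.49],[0,0,0,0,0,-1.6],[0,0,0,0,0,-1.71],[0,0,0,0,0,-1.82],[0,0,0,0,0,-1.93],[0,0,0,0,0,-2.0],[0,0,0,0,0,-2.0]]]'
python3 - <<'E'
from h import *
im,_=snap("top","t1"); 
cv2.imwrite("pics/t1c.png",cv2.resize(im[125:190,240:400,::-1],(800,325),interpolation=2))
print(robot.state()["force"],robot.state()["q"])
E
```

```text
time_s: 7.3
position: [0.6461, -0.2965, 0.2507]
ee_rot: [0.831, 0.556, -0.001, -0.001]
force: [-3.4, 5.5, 6.4]
finger_gap: 0.146
finger_force: 60.3
[-3.85890313  4.83475185  6.57904152] [ 0.1673409   0.83679123  0.44654658  1.25833661 -0.36301081  1.12758512
  0.24962517]
```

View pics/t1c.png

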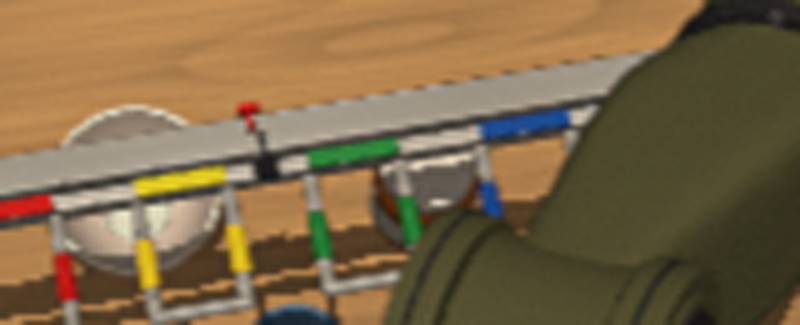

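The pointer tip at about (259,135) is close to the mark at (252,125), with roughly 1–4 mm to go. I'll release the screw and look from straight above.

```bash
python3 -m pendant '[[[0,0,0,0,0,0],[0,0,0,0,0,0],[0,0,0,0,0,0],[0,0,0,0,0,0],[0,0,0.02,0,0,0],[0,0,0.05,0,0,0],[0,0.03,0.06,0,0,0],[0,0.06,0.06,0,0,0],[0,0.09,0.06,0,0,0],[0,0.12,0.06,0,0,0],[0,0.15,0.06,0,0,0],[0,0.18,0.06,0,0,0],[0,0.2,0.06,0,0,0],[0,0.2,0.06,0,0,0],[0,0.2,0.06,0,0,0]]]' 0
python3 - <<'E'
from h import *
im,C=snap("wrist","w_ptr");np.savez("w_ptr.npz",K=C[0],M=C[1],o=C[2])
u=proj("wrist",[.655,-.012,.246],C).astype(int);print(u,robot.state()["position"])
x,y=max(u[0]-60,0),max(u[1]-45,0)
print(x,y);cv2.imwrite("pics/ptrc.png",cv2.resize(im[y:y+90,x:x+120,::-1],None,fx=6,fy=6,interpolation=2))
E
```

```text
time_s: 8.6
position: [0.6475, -0.0959, 0.3102]
ee_rot: [0.83, 0.558, 0.0, 0.0]
force: [-0.5, -1.1, 0.1]
finger_gap: 0.998
finger_force: 0.0
[241 109] [ 0.64712191 -0.09804553  0.3103812 ]
181 64
```

View pics/ptrc.png

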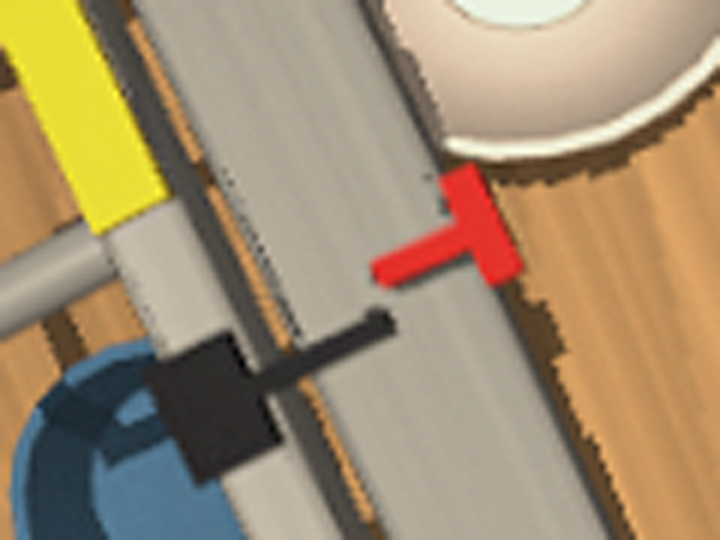

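Clear view: pointer rod from (270,378) to tip (380,322), mark line from (378,275) to (468,235). I'll compute the remaining distance along the rail.

Run:
```python
from h import *
np.set_printoptions(precision=4,suppress=True)
d=np.load("w_ptr.npz");C=(d["K"],d["M"],d["o"])
g=lambda u,v,z=.247:onz("wrist",(181+u/6-.4,64+v/6-.4),z,C)[:2]
a,b,c,e=g(270,378),g(380,322),g(378,275),g(468,235)
r1,r2=g(100,0),g(345,540);y=(r1-r2)/np.linalg.norm(r1-r2)
r1,r2=g(370,0),g(625,540);y2=(r1-r2)/np.linalg.norm(r1-r2)
print(y,y2,a,b,c,e)
y=(y+y2)/2
for t in(0,): print("diff tips",(c-b)@y,"lines",((c+e)/2-(a+b)/2)@y, "perp x dir",(e-c)/np.linalg.norm(e-c),(b-a)/np.linalg.norm(b-a))
```

```text
[-0.0199  0.9998] [-0.0427  0.9991] [ 0.6415 -0.0177] [ 0.6545 -0.017 ] [ 0.6562 -0.0123] [ 0.6665 -0.0121]
diff tips 0.004617202491030187 lines 0.004738009505613712 perp x dir [0.9998 0.0184] [0.9982 0.06  ]
```

The remaining travel is 4.6 mm, so 0.46 rad. I'll go back, regrip and turn.

```bash
python3 -m pendant '[[[0,-0.03,0,0,0,0],[0,-0.06,0,0,0,0],[0,-0.09,0,0,0,0],[0,-0.12,0,0,0,0],[0,-0.15,0,0,0,0],[0,-0.18,0,0,0,0],[0,-0.2,0,0,0,0],[0,-0.2,0,0,0,0],[0,-0.2,-0.02,0,0,0],[0,-0.2,-0.04,0,0,0],[0,-0.2,-0.055,0,0,0],[0,-0.2,-0.06,0,0,0],[0,-0.2,-0.06,0,0,0]]]' 0
python3 -m pendant '[[[0,0,0,0,0,0],[0,0,0,0,0,0],[0,0,0,0,0,0],[0,0,0,0,0,0],[0,0,0,0,0,0],[0,0,0,0,0,0],[0,0,0,0,0,0],[0,0,0,0,0,0],[0,0,0,0,0,-0.06],[0,0,0,0,0,-0.14],[0,0,0,0,0,-0.22],[0,0,0,0,0,-0.3],[0,0,0,0,0,-0.38],[0,0,0,0,0,-0.44],[0,0,0,0,0,-0.465],[0,0,0,0,0,-0.465],[0,0,0,0,0,-0.465]]]' 1 60
python3 -m pendant '[[[0,0,0,0,0,0],[0,0,0,0,0,0],[0,0,0,0,0,0],[0,0,0,0,0,0],[0,0,0.02,0,0,0.08],[0,0,0.05,0,0,0.16],[0,0.03,0.06,0,0,0.24],[0,0.06,0.06,0,0,0.32],[0,0.09,0.06,0,0,0.4],[0,0.12,0.06,0,0,0.465],[0,0.15,0.06,0,0,0.465],[0,0.18,0.06,0,0,0.465],[0,0.2,0.06,0,0,0.465],[0,0.2,0.06,0,0,0.465],[0,0.2,0.06,0,0,0.465]]]' 0
python3 - <<'E'
from h import *
im,C=snap("wrist","w_ptr2");np.savez("w_ptr2.npz",K=C[0],M=C[1],o=C[2])
u=proj("wrist",[.655,-.012,.246],C).astype(int)
x,y=max(u[0]-60,0),max(u[1]-45,0)
print(x,y,robot.state()["q"]);c=cv2.resize(im[y:y+90,x:x+120,::-1],None,fx=6,fy=6,interpolation=2);
np.set_printoptions(precision=4,suppress=True)
# colour masks: red line and black pointer rod axis
cc=im[y:y+90,x:x+120].astype(int);r,g,b=cc[...,0],cc[...,1],cc[...,2]
m=(r>150)&(g<80)&(b<80);k=(r<70)&(g<70)&(b<70)
ex=np.array([.999,.042]);ey=np.array([-.042,.999])
for n,M in(("red",m),("blk",k)):
    v,u=np.nonzero(M);p=np.array([onz("wrist",(x+i,y+j),.247,C)[:2] for i,j in zip(u,v)])
    X=p@ex;Y=p@ey
    for lo in np.arange(.60,.69,.004):
        s=(X>=lo)&(X<lo+.004)
        if s.sum()>4:print(n,round(lo,3),s.sum(),Y[s].mean(),Y[s].std())
cv2.imwrite("pics/ptrc2.png",c)
E
```

```text
time_s: 9.73
position: [0.6458, -0.2979, 0.2488]
ee_rot: [0.831, 0.556, -0.001, -0.001]
force: [0.1, 0.4, -0.3]
finger_gap: 1.0
finger_force: 0.0
time_s: 11.15
position: [0.6456, -0.2967, 0.251]
ee_rot: [0.937, 0.35, -0.001, -0.001]
force: [-5.3, 2.8, 6.1]
finger_gap: 0.144
finger_force: 60.5
time_s: 12.4
position: [0.6475, -0.0956, 0.3103]
ee_rot: [0.83, 0.558, 0.0, -0.0]
force: [-0.3, -1.6, 0.1]
finger_gap: 0.999
finger_force: 0.0
181 65 [-0.16878006  0.69909831  0.49856754  1.38417891 -0.34373105  1.14392271
 -0.01675287]
red 0.652 7 -0.039876549572252576 0.0006973407800036657
red 0.656 30 -0.0400905980206045 0.0008208236275058009
red 0.66 28 -0.04003951805401538 0.0008091872796085688
red 0.664 108 -0.03955567421036109 0.0036095966854334015
red 0.668 36 -0.039519867038310064 0.0035530410143583433
blk 0.608 11 -0.04468751321246691 0.0018765121538545414
blk 0.612 68 -0.043350851918550204 0.002559458247223663
blk 0.616 86 -0.04014624893791762 0.0029943639600233845
blk 0.62 63 -0.03931660617080615 0.0020788211592971486
blk 0.624 59 -0.03915663932544264 0.002511568758261792
blk 0.628 122 -0.04026718325176976 0.003856763260244317
blk 0.632 129 -0.04029755240581759 0.0038516063518352823
blk 0.636 98 -0.04049118388380259 0.0044282902811306
blk 0.64 64 -0.032957455856763324 0.01526003668508502
blk 0.644 29 -0.040271925759799806 0.0008540025248663128
blk 0.648 28 -0.04023988624663596 0.0008261557478686993
blk 0.652 16 -0.04039257584868428 0.0008173475804577811
blk 0.664 20 -0.0428322942288364 0.021809906741665268
```

View pics/ptrc2.png

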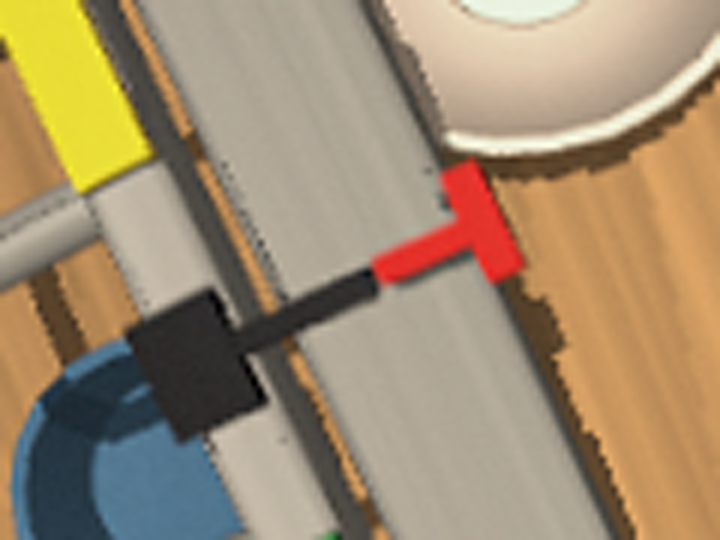

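The pointer is on the mark to within about 0.2 mm. Now to the green tin with the tool turned back, for a close look.

```bash
python3 -m pendant '[[[0,0,0.02,0,0,0.1],[-0.01,0,0.04,0,0,0.2],[-0.03,0,0.04,0,0,0.32],[-0.05,0,0.04,0,0,0.44],[-0.07,0,0.04,0,0,0.56],[-0.09,0,0.04,0,0,0.68],[-0.11,0,0.03,0,0,0.8],[-0.13,0,0.02,0,0,0.92],[-0.15,0,0.01,0,0,1.04],[-0.17,0,0,0,0,1.16],[-0.18,0,-0.01,0,0,1.28],[-0.19,0,-0.02,0,0,1.4],[-0.2,0,-0.03,0,0,1.52],[-0.21,0,-0.04,0,0,1.64],[-0.21,0,-0.05,0,0,1.76],[-0.21,0,-0.05,0,0,1.88],[-0.21,0,-0.05,0,0,2.0],[-0.21,0,-0.05,0,0,2.0],[-0.21,0,-0.05,0,0,2.0]]]' 0
python3 - <<'E'
from h import *
im,C=snap("wrist","w_g2");np.savez("w_g2.npz",K=C[0],M=C[1],o=C[2])
u=proj("wrist",[.436,-.097,.09],C).astype(int);x,y=max(u[0]-66,0),max(u[1]-75,0);print(u,x,y)
a=cv2.resize(im[y:y+150,x:x+133,::-1],(399,450),interpolation=2)
w=cv2.imread("pics/w_red.png");d=np.load("w_red.npz");u=proj("wrist",[.4617,.2055,.09],(d["K"],d["M"],d["o"])).astype(int)
x,y=u-[44,50];print(u,x,y)
b=cv2.resize(w[y:y+100,x:x+88],(396,450),interpolation=2)
cv2.imwrite("pics/tins.png",np.hstack([a,b]))
E
```

```text
time_s: 14.03
position: [0.4371, -0.099, 0.2604]
ee_rot: [-0.016, 1.0, -0.0, 0.0]
force: [-0.5, -0.9, -0.4]
finger_gap: 1.003
finger_force: 0.0
[283 190] 217 115
[280 175] 236 125
```

View pics/tins.png

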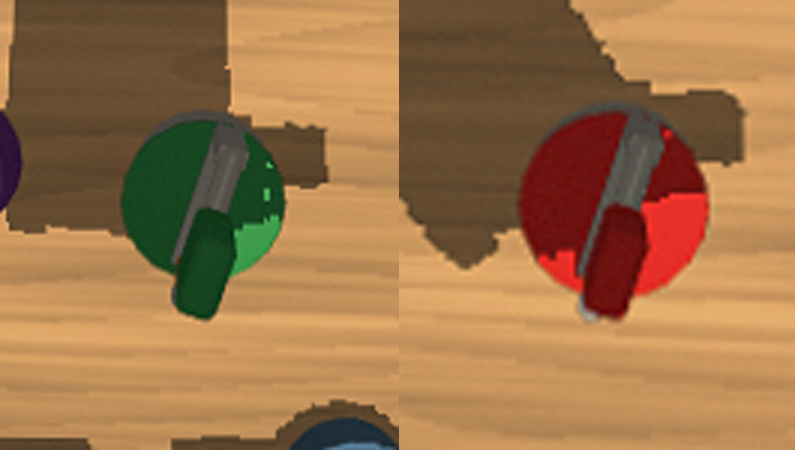

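Green tin: lid centre about (203,197) in the crop, hook arm from (237,140) to the tab, and the tab's top face centred near (205,281) with long axis along (-25,84). Red tin: lid centre (613,200), and the tab's top face ends at about (605,318) with a similar tilt.

Run:
```python
from h import *
np.set_printoptions(precision=4,suppress=True)
for n,f,(x,y),s,x0,lid,top,edge,arm in(("green","w_g2",(217,115),3,0,(203,197),(205,281),((236,238),(213,316)),((237,140),(222,195))),
  ("red","w_red",(236,125),4.5,399,(613,200),(616,275),((647,238),(628,318)),((648,125),(628,190)))):
    d=np.load(f+".npz");C=(d["K"],d["M"],d["o"])
    g=lambda p,z:onz("wrist",(x+(p[0]-x0)/s-.4,y+p[1]/s-.4),z,C)
    l=g(lid,.048);t=g(top,.146);e=[g(p,.146) for p in edge];a=[g(p,.104) for p in arm]
    yw=lambda p:np.arctan2(*(p[1]-p[0])[[1,0]])
    print(n,"lid",l[:2],"tab top",t[:2],"yaw edge",yw(e),np.linalg.norm(e[1]-e[0]),"arm",yw(a),"armstart",a[0][:2])
print(robot.state()["position"],R.from_quat(robot.state()["ee_rot"]).as_matrix()[:,1])
```

```text
green lid [ 0.4348 -0.0959] tab top [ 0.4374 -0.096 ] yaw edge -0.23314620275266928 0.023279886205294996 arm -0.2202346261082593 armstart [ 0.4044 -0.0869]
red lid [0.4603 0.2088] tab top [0.4625 0.2091] yaw edge -0.18077123054247163 0.02175270730700185 arm -0.2490044870400735 armstart [0.4285 0.2169]
[ 0.4371 -0.0987  0.2604] [-0.0334  0.9994 -0.0005]
```

```bash
python3 -m pendant '[[[0,0.001,-0.02,0,0,-0.1],[-0.001,0.0025,-0.05,0,0,-0.2],[-0.001,0.0025,-0.08,0,0,-0.258],[-0.001,0.0025,-0.105,0,0,-0.258],[-0.001,0.0025,-0.125,0,0,-0.258],[-0.001,0.0025,-0.138,0,0,-0.258],[-0.001,0.0025,-0.147,0,0,-0.258],[-0.001,0.0025,-0.147,0,0,-0.258],[-0.001,0.0025,-0.147,0,0,-0.258]]]' 0
python3 -m pendant '[[[0,0,0,0,0,0],[0,0,0,0,0,0],[0,0,0,0,0,0],[0,0,0,0,0,0],[0,0,0,0,0,0],[0,0,0,0,0,0],[0,0,0,0,0,0],[0,0,0,0,0,0],[0,0,0,0,0,0],[0,0,0,0,0,0]]]' 1 80
python3 - <<'E'
from h import *
print(robot.state()["position"],robot.state()["force"],robot.state()["moment"])
E
```

```text
time_s: 14.83
position: [0.4361, -0.0953, 0.1132]
ee_rot: [0.11, 0.994, -0.0, -0.0]
force: [0.5, 0.3, 0.9]
finger_gap: 0.999
finger_force: 0.0
time_s: 15.67
position: [0.4363, -0.0951, 0.1136]
ee_rot: [0.109, 0.994, -0.0, 0.0]
force: [-0.1, -0.3, 4.8]
finger_gap: 0.13
finger_force: 78.4
[ 0.43632376 -0.09506259  0.11361704] [-0.13652442 -0.30695958  4.77785824] [-0.04323557  0.12520762  0.03343491]
```

```bash
python3 -m pendant '[[[0,0,0.01,0,0,0],[0,0,0.025,0,0,0],[0,0,0.045,0,0,0.02],[0,0,0.065,0,0,0.06],[0,0,0.085,0,0,0.1],[0.005,0.002,0.105,0,0,0.14],[0.015,0.006,0.125,0,0,0.18],[0.025,0.01,0.14,0,0,0.21],[0.035,0.014,0.15,0,0,0.24],[0.045,0.018,0.157,0,0,0.26],[0.055,0.022,0.16,0,0,0.267],[0.06,0.025,0.16,0,0,0.267],[0.064,0.026,0.16,0,0,0.267],[0.064,0.026,0.16,0,0,0.267],[0.064,0.026,0.16,0,0,0.267]]]' 1 80
python3 - <<'E'
from h import *
im,C=snap("wrist","w_st");np.savez("w_st.npz",K=C[0],M=C[1],o=C[2])
cv2.imwrite("pics/st.png",im[:,:,::-1][100:420]); s=robot.state();print(s["position"],s["force"],proj("wrist",[.566,-.066,.239],C))
E
```

```text
time_s: 16.92
position: [0.499, -0.069, 0.2725]
ee_rot: [-0.024, 1.0, 0.0, -0.001]
force: [-0.8, 0.4, -2.8]
finger_gap: 0.125
finger_force: 78.1
[ 0.4989169  -0.06917129  0.27261109] [-0.53349181  0.36107394 -3.03292615] [280.91270315 336.21548113]
```

View pics/st.png

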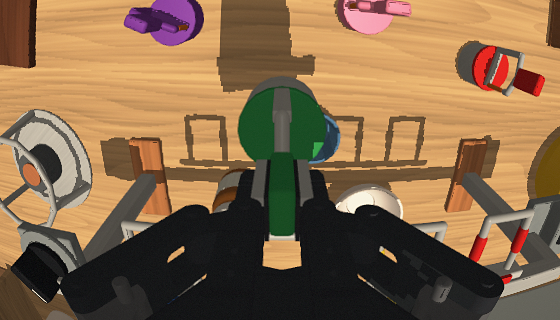

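The tin hangs upright in the grip with the hook facing the hanger. Next I'll push over the bar in steps, watching the force.

```bash
python3 -m pendant '[[[0.01,0.0004,0,0,0,0],[0.02,0.0008,0,0,0,0],[0.03,0.0013,0,0,0,0],[0.036,0.0015,0,0,0,0],[0.042,0.0018,0,0,0,0],[0.048,0.002,0,0,0,0],[0.054,0.0023,0,0,0,0],[0.054,0.0023,0,0,0,0]]]' 1 80
python3 -m pendant '[[[0.006,0.0003,0,0,0,0],[0.012,0.0006,0,0,0,0],[0.017,0.0009,0,0,0,0],[0.021,0.0011,0,0,0,0],[0.025,0.0012,0,0,0,0],[0.028,0.0012,0,0,0,0],[0.028,0.0012,0,0,0,0],[0.028,0.0012,0,0,0,0]]]' 1 80
python3 - <<'E'
from h import *
s=robot.state();print(s["position"],s["force"],s["moment"])
E
```

```text
time_s: 17.63
position: [0.5542, -0.0665, 0.2726]
ee_rot: [-0.024, 1.0, 0.0, -0.001]
force: [-0.8, -0.0, -7.0]
finger_gap: 0.129
finger_force: 77.8
time_s: 18.3
position: [0.5824, -0.0653, 0.2735]
ee_rot: [-0.024, 1.0, 0.0, 0.0]
force: [0.0, 0.7, -2.7]
finger_gap: 0.129
finger_force: 78.2
[ 0.58240766 -0.06534518  0.2734546 ] [ 0.00353989  0.72286288 -2.74622763] [0.01146827 0.0320089  0.02703935]
```

```bash
python3 -m pendant '[[[0.002,0,0,0,0,0],[0.003,0,0,0,0,0],[0.003,0,0,0,0,0]]]' 1 80
python3 -m pendant '[[[-0.003,0,-0.004,0,0,0],[-0.005,0,-0.008,0,0,0],[-0.007,0,-0.012,0,0,0],[-0.008,0,-0.015,0,0,0],[-0.008,0,-0.018,0,0,0],[-0.008,0,-0.018,0,0,0],[-0.008,0,-0.018,0,0,0]]]' 1 80
```

```text
time_s: 18.55
position: [0.5853, -0.0653, 0.2734]
ee_rot: [-0.024, 1.0, 0.0, 0.0]
force: [-0.7, -0.1, -2.3]
finger_gap: 0.126
finger_force: 78.2
time_s: 19.13
position: [0.5764, -0.0654, 0.2556]
ee_rot: [-0.024, 1.0, 0.0, -0.001]
force: [-3.0, 0.8, 4.2]
finger_gap: 0.126
finger_force: 79.5
```

```bash
python3 -m pendant '[[[-0.003,0,0,0,0,0],[-0.006,0,0,0,0,0],[-0.008,0,0,0,0,0],[-0.008,0,0,0,0,0]]]' 1 40
python3 -m pendant '[[[0,0,0,0,0,0],[0,0,0,0,0,0],[0,0,0,0,0,0],[0,0,0,0,0,0],[0,0,0,0,0,0],[0,0,0.01,0,0,0],[0,0,0.03,0,0,0],[0,0,0.05,0,0,0],[0,0,0.07,0,0,0],[-0.02,0.02,0.09,0,0,0],[-0.04,0.05,0.09,0,0,0],[-0.06,0.08,0.09,0,0,0],[-0.08,0.11,0.09,0,0,0],[-0.09,0.14,0.08,0,0,0],[-0.1,0.17,0.06,0,0,0],[-0.107,0.2,0.04,0,0,0],[-0.107,0.23,0.02,0,0,0],[-0.107,0.26,0.01,0,0,0],[-0.107,0.273,0.01,0,0,0],[-0.107,0.273,0.01,0,0,0]]]' 0
python3 - <<'E'
from h import *
s=robot.state();print(s["position"],R.from_quat(s["ee_rot"]).as_matrix()[:,1])
im,_=snap("scene","s2"); t,_=snap("top","t2")
w,C=snap("wrist","w_r2");np.savez("w_r2.npz",K=C[0],M=C[1],o=C[2])
u=proj("wrist",[.461,.2075,.09],C).astype(int);x,y=max(u[0]-66,0),max(u[1]-75,0);print(u,x,y)
a=cv2.resize(w[y:y+150,x:x+133],(355,400),interpolation=2)
b=cv2.resize(im[190:290,180:290],(440,400),interpolation=2)
cv2.imwrite("pics/m2.png",np.hstack([a,b])[:,:,::-1])
E
```

```text
time_s: 19.47
position: [0.5682, -0.0654, 0.2549]
ee_rot: [-0.024, 1.0, 0.0, -0.001]
force: [-0.2, -0.0, -2.8]
finger_gap: 0.127
finger_force: 78.6
time_s: 21.13
position: [0.4618, 0.2118, 0.2657]
ee_rot: [-0.027, 1.0, 0.001, 0.0]
force: [-0.5, -0.3, -0.6]
finger_gap: 0.995
finger_force: 0.0
[0.46175438 0.21182324 0.26568315] [-0.05435019  0.99851863  0.00256937]
[281 188] 215 113
```

View pics/m2.png

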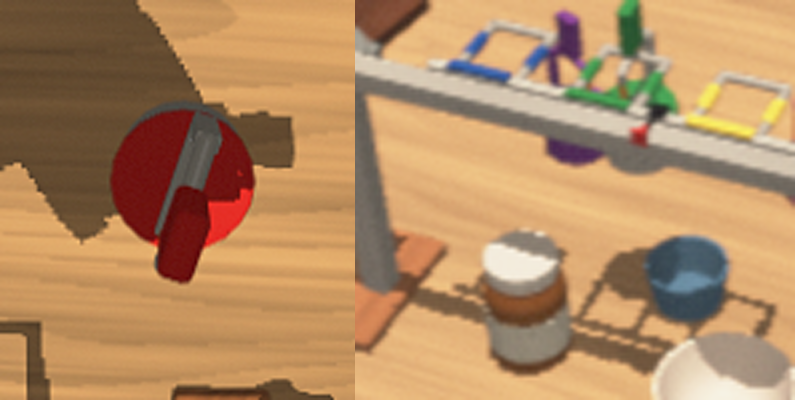

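The green tin hangs on the green eye in the scene crop at (630,90). Red tin: lid centre (182,179), tab right edge from (210,212) to (191,280).

Run:
```python
from h import *
np.set_printoptions(precision=4,suppress=True)
d=np.load("w_r2.npz");C=(d["K"],d["M"],d["o"]);s=355/133
g=lambda p,z:onz("wrist",(215+p[0]/s-.4,113+p[1]/s-.4),z,C)
yw=lambda p:np.arctan2(*(p[1]-p[0])[[1,0]])
print(g((182,179),.048),g((184,250),.146),yw([g((210,212),.146),g((191,280),.146)]),yw([g((208,125),.104),g((193,185),.104)]),g((208,125),.104))
# pink tin yard: eye red position in top view after shift: silver bar
import cv2
for n,v in(("red",[.5605,.1027]),("yel",[.565,.005])): print(n,np.array(v)+.0244*np.array([-.042,.999]))
```

```text
[0.4612 0.2085 0.048 ] [0.4632 0.2089 0.146 ] -0.20598050395454182 -0.18605761159114967 [0.4292 0.2159 0.104 ]
red [0.5595 0.1271]
yel [0.564  0.0294]
```

```bash
python3 -m pendant '[[[0,-0.002,-0.02,0,0,-0.1],[0,-0.004,-0.05,0,0,-0.2],[0,-0.004,-0.08,0,0,-0.26],[0,-0.004,-0.11,0,0,-0.26],[0,-0.004,-0.13,0,0,-0.26],[0,-0.004,-0.145,0,0,-0.26],[0,-0.004,-0.152,0,0,-0.26],[0,-0.004,-0.152,0,0,-0.26],[0,-0.004,-0.152,0,0,-0.26]]]' 0 
python3 -m pendant '[[[0,0,0,0,0,0],[0,0,0,0,0,0],[0,0,0,0,0,0],[0,0,0,0,0,0],[0,0,0,0,0,0],[0,0,0,0,0,0],[0,0,0,0,0,0],[0,0,0,0,0,0],[0,0,0,0,0,0],[0,0,0,0,0,0]]]' 1 80
```

```text
time_s: 22.03
position: [0.4629, 0.2027, 0.1141]
ee_rot: [0.107, 0.994, 0.0, 0.001]
force: [-0.3, -0.3, 0.1]
finger_gap: 1.0
finger_force: 0.0
time_s: 22.87
position: [0.4618, 0.2035, 0.1131]
ee_rot: [0.106, 0.994, -0.0, -0.0]
force: [0.1, 0.5, -2.1]
finger_gap: 0.126
finger_force: 80.2
```

```bash
python3 -m pendant '[[[0,0,0.01,0,0,0],[0,0,0.025,0,0,0],[0,0,0.045,0,0,0.02],[0,0,0.065,0,0,0.06],[0,0,0.085,0,0,0.1],[0,-0.005,0.105,0,0,0.14],[0,-0.015,0.125,0,0,0.18],[0.005,-0.03,0.14,0,0,0.21],[0.01,-0.045,0.15,0,0,0.24],[0.015,-0.06,0.157,0,0,0.255],[0.02,-0.072,0.16,0,0,0.255],[0.026,-0.078,0.16,0,0,0.255],[0.03,-0.0805,0.16,0,0,0.255],[0.03,-0.0805,0.16,0,0,0.255],[0.03,-0.0805,0.16,0,0,0.255]]]' 1 80
python3 -m pendant '[[[0.01,0.0004,0,0,0,0],[0.02,0.0008,0,0,0,0],[0.03,0.0013,0,0,0,0],[0.036,0.0015,0,0,0,0],[0.042,0.0018,0,0,0,0],[0.048,0.002,0,0,0,0],[0.054,0.0023,0,0,0,0],[0.054,0.0023,0,0,0,0]]]' 1 80
```

```text
time_s: 24.12
position: [0.4917, 0.1239, 0.273]
ee_rot: [-0.022, 1.0, 0.0, -0.0]
force: [-0.3, 0.9, -2.5]
finger_gap: 0.129
finger_force: 80.1
time_s: 24.78
position: [0.546, 0.1255, 0.2726]
ee_rot: [-0.022, 1.0, -0.0, -0.001]
force: [-1.1, 0.4, -5.8]
finger_gap: 0.126
finger_force: 79.6
```

```bash
python3 -m pendant '[[[0.006,0.0003,0,0,0,0],[0.012,0.0006,0,0,0,0],[0.017,0.0009,0,0,0,0],[0.021,0.0011,0,0,0,0],[0.025,0.0012,0,0,0,0],[0.028,0.0012,0,0,0,0],[0.028,0.0012,0,0,0,0],[0.028,0.0012,0,0,0,0]]]' 1 80
```

```text
time_s: 25.45
position: [0.5746, 0.1266, 0.2736]
ee_rot: [-0.021, 1.0, 0.0, 0.001]
force: [-0.3, 0.0, -2.1]
finger_gap: 0.126
finger_force: 80.0
```

Same signature as with green: the press rose to -5.8 N, then fell to the bare weight. Now lower, centre and release.

```bash
python3 -m pendant '[[[0.002,0,0,0,0,0],[0.003,0,0,0,0,0],[0.003,0,0,0,0,0],[0,0,-0.004,0,0,0],[-0.004,0,-0.008,0,0,0],[-0.008,0,-0.012,0,0,0],[-0.011,0,-0.015,0,0,0],[-0.014,0,-0.018,0,0,0],[-0.014,0,-0.019,0,0,0],[-0.014,0,-0.019,0,0,0]]]' 1 80
python3 -m pendant '[[[0,0,0,0,0,0],[0,0,0,0,0,0],[0,0,0,0,0,0],[0,0,0,0,0,0],[0,0,0,0,0,0],[0,0,0.01,0,0,0],[0,0,0.03,0,0,0],[0,0,0.05,0,0,0],[0,0,0.07,0,0,0],[-0.02,0,0.08,0,0,0],[-0.04,0.01,0.08,0,0,0],[-0.06,0.03,0.08,0,0,0],[-0.08,0.06,0.08,0,0,0],[-0.08,0.09,0.08,0,0,0],[-0.08,0.12,0.07,0,0,0],[-0.08,0.15,0.06,0,0,0],[-0.08,0.15,0.06,0,0,0],[-0.08,0.15,0.06,0,0,0]]]' 0
python3 - <<'E'
from h import *
s=robot.state();print(s["position"],R.from_quat(s["ee_rot"]).as_matrix()[:,1])
im,_=snap("scene","s3")
t,C=snap("wrist","w_lv");np.savez("w_lv.npz",K=C[0],M=C[1],o=C[2]);print(proj("wrist",[.594,.28,.266],C))
b=cv2.resize(im[175:285,190:390],(800,440),interpolation=2)
cv2.imwrite("pics/m3.png",b[:,:,::-1])
E
```

```text
time_s: 26.28
position: [0.5598, 0.1266, 0.2541]
ee_rot: [-0.022, 1.0, -0.0, -0.0]
force: [0.1, 0.5, -1.9]
finger_gap: 0.128
finger_force: 80.2
time_s: 27.78
position: [0.4792, 0.2787, 0.3143]
ee_rot: [-0.024, 1.0, 0.0, -0.0]
force: [0.5, -0.7, 0.7]
finger_gap: 1.001
finger_force: 0.0
[0.47922205 0.27870302 0.31431801] [-4.72988302e-02  9.98880559e-01  6.70959592e-04]
[278.94556087 367.90199067]
```

View pics/m3.png

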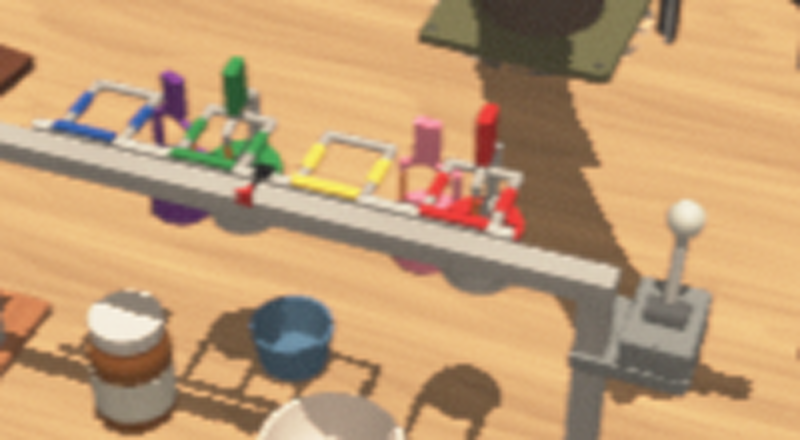

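Both tins hang on their own eyes, red tab at (487,135) and green at (234,85), with the pointer at the mark (250,190). The lever still leans towards the robot, ball at (686,217). I'll close the fingers and push the ball over from the robot's side.

```bash
python3 -m pendant '[[[0,0,0,0,0,0],[0,0,-0.01,0,0,0],[0.01,0,-0.02,0,0,0],[0.02,0,-0.03,0,0,0],[0.03,0,-0.04,0,0,0],[0.04,0,-0.05,0,0,0],[0.05,0,-0.06,0,0,0],[0.05,0,-0.06,0,0,0]]]' 1 40
python3 -m pendant '[[[0.01,0,0,0,0,0],[0.02,0,0,0,0,0],[0.03,0,0,0,0,0],[0.04,0,0,0,0,0],[0.05,0,0,0,0,0],[0.058,0,0.002,0,0,0],[0.066,0,0.003,0,0,0],[0.074,0,0.003,0,0,0],[0.08,0,0.002,0,0,0],[0.085,0,0,0,0,0],[0.085,0,0,0,0,0]]]' 1 40
```

```text
time_s: 28.55
position: [0.5317, 0.2751, 0.2514]
ee_rot: [-0.02, 1.0, -0.001, -0.001]
force: [-0.1, -0.1, 0.5]
finger_gap: -0.001
finger_force: 0.0
time_s: 29.47
position: [0.6159, 0.2761, 0.2535]
ee_rot: [-0.021, 1.0, -0.0, 0.0]
force: [0.4, 0.4, 0.3]
finger_gap: 0.002
finger_force: 0.0
```

```bash
python3 -m pendant '[[[0.003,0,0,0,0,0],[0.006,0,0,0,0,0],[0.009,0,0,0,0,0],[0.009,0,0,0,0,0]]]' 1 40
python3 -m pendant '[[[0.002,0,0,0,0,0],[0.004,0,0,0,0,0],[0.004,0,0,0,0,0]]]' 1 40
python3 - <<'E'
from h import *
im,C=snap("scene","s4")
# white ball: brightest blob near the expected places
K,M,o=C
for x in(.594,.62,.64,.653):print(x,proj("scene",[x,.279,.265],C))
c=im[200:270,335:400].astype(int);m=(c.min(2)>165)
n,l,s,cen=cv2.connectedComponentsWithStats(m.astype(np.uint8))
print([(s[i],cen[i]+[335,200]) for i in range(1,n) if s[i][4]>8])
E
```

```text
time_s: 29.8
position: [0.6245, 0.2766, 0.2541]
ee_rot: [-0.022, 1.0, -0.0, 0.0]
force: [-0.2, 0.1, -0.2]
finger_gap: -0.002
finger_force: 0.1
time_s: 30.05
position: [0.6283, 0.2767, 0.2543]
ee_rot: [-0.022, 1.0, 0.0, 0.0]
force: [-0.3, -0.0, 0.0]
finger_gap: 0.003
finger_force: 0.2
0.594 [360.30193022 229.83975627]
0.62 [357.76884954 235.7321507 ]
0.64 [355.76298201 240.39815393]
0.653 [354.43141059 243.49562493]
[(array([20, 42,  6,  3, 16], dtype=int32), array([357.1875, 243.    ]))]
```

The ball has moved over, showing near (357,243), about x 0.65. I'll keep pushing gently to find the stop.

```bash
for i in 1; do python3 -m pendant '[[[0.002,0,0,0,0,0],[0.003,0,0,0,0,0],[0.003,0,0,0,0,0],[0.003,0,0,0,0,0]]]' 1 40; done
python3 -m pendant '[[[0.002,0,0,0,0,0],[0.003,0,0,0,0,0],[0.003,0,0,0,0,0],[0.003,0,0,0,0,0]]]' 1 40
```

```text
time_s: 30.43
position: [0.6312, 0.2767, 0.2544]
ee_rot: [-0.022, 1.0, 0.0, 0.0]
force: [-1.0, 0.1, -0.5]
finger_gap: 0.0
finger_force: 0.3
time_s: 30.77
position: [0.6336, 0.2767, 0.2542]
ee_rot: [-0.022, 1.0, -0.0, -0.001]
force: [-2.8, 0.3, -0.1]
finger_gap: 0.001
finger_force: 1.3
```

```bash
python3 -m pendant '[[[0.002,0,0,0,0,0],[0.003,0,0,0,0,0],[0.003,0,0,0,0,0],[0.003,0,0,0,0,0]]]' 1 40
```

```text
time_s: 31.1
position: [0.634, 0.2767, 0.2541]
ee_rot: [-0.022, 1.0, -0.001, -0.003]
force: [-9.5, -1.8, 3.6]
finger_gap: -0.002
finger_force: 4.6
```

That is the stop: it stalled at x = 0.634 with about 10 N. I'll back off and check ball, pointer and tins numerically.

```bash
python3 -m pendant '[[[-0.02,0,0,0,0,0],[-0.05,0,0,0,0,0],[-0.08,0,0.01,0,0,0],[-0.11,0,0.03,0,0,0],[-0.14,0.02,0.06,0,0,0],[-0.16,0.04,0.09,0,0,0],[-0.19,0.07,0.11,0,0,0],[-0.2,0.1,0.11,0,0,0],[-0.21,0.13,0.11,0,0,0],[-0.21,0.15,0.11,0,0,0],[-0.21,0.15,0.11,0,0,0],[-0.21,0.15,0.11,0,0,0]]]' 1 40
python3 - <<'E'
from h import *
np.set_printoptions(precision=4,suppress=True)
T,CT=snap("top","t5");S,CS=snap("scene","s5")
T0=cv2.imread("pics/top0.png")[:,:,::-1];S0=cv2.imread("pics/s3.png")[:,:,::-1]
def blobs(im,f,box):
    x0,y0,x1,y1=box;c=im[y0:y1,x0:x1].astype(int);m=f(c).astype(np.uint8)
    n,l,s,ce=cv2.connectedComponentsWithStats(m);return [(int(s[i][4]),ce[i]+[x0,y0]) for i in range(1,n) if s[i][4]>5]
wh=lambda c:(c.min(2)>175)
pS=max(blobs(S,wh,(335,215,375,262)),key=lambda b:b[0]);print("ball scene",pS)
print("ball top",blobs(T,lambda c:c.min(2)>165,(165,140,200,200)))
print("expected",proj("scene",[.653,.279,.263],CS),proj("top",[.653,.279,.263],CT))
red=lambda c:(c[...,0]>130)&(c[...,1]<60)&(c[...,2]<60);grn=lambda c:(c[...,1]>90)&(c[...,0]<70)&(c[...,2]<90)
for n,i0,i1,cn in(("top",T0,T,"top"),("scene",S0,S,"scene")):
    for k,f in(("red",red),("green",grn)):
        print(n,k,[(a,np.round(b)) for a,b in blobs(i1,f,(200,120,360,275) if n=="top" else (190,170,330,260))])
for p,n in (([.5595,.127,.285],"redtab"),([.566,-.065,.285],"greentab")): print(n,proj("top",p,CT),proj("scene",p,CS))
# pointer/mark in top: same pixels as t2?
t2=cv2.imread("pics/t2.png")[:,:,::-1];print("ptr region change",np.abs(t2[145:165,280:310].astype(int)-T[145:165,280:310]).max())
E
```

```text
time_s: 32.1
position: [0.4273, 0.4278, 0.3644]
ee_rot: [-0.023, 1.0, 0.001, 0.001]
force: [-0.0, -1.3, -1.1]
finger_gap: -0.0
finger_force: 0.0
ball scene (36, array([338.6944, 242.7222]))
ball top []
expected [354.3517 244.0744] [181.3863 163.867 ]
top red [(59, array([239., 167.])), (31, array([251., 180.])), (31, array([232., 183.])), (65, array([243., 189.])), (8, array([251., 194.])), (56, array([239., 202.])), (47, array([252., 201.]))]
top green [(55, array([309., 155.])), (28, array([320., 169.])), (25, array([302., 172.])), (36, array([314., 175.])), (18, array([308., 178.])), (42, array([320., 189.])), (7, array([308., 184.])), (60, array([308., 191.]))]
scene red [(34, array([311., 210.]))]
scene green [(7, array([248., 193.])), (7, array([255., 212.]))]
redtab [240.6889 188.5413] [311.2399 203.6519]
greentab [313.5263 176.8025] [248.7647 189.8849]
ptr region change 4
```

Both tabs are where hanging tins should be, and the pointer region is unchanged. I still need a cleaner lock-ball fix, from difference images.

Run:
```python
from h import *
for a,b,box in(("s3","s5",(340,215,380,270)),("top0","t5",(165,140,205,205))):
    A,B=[cv2.imread(f"pics/{n}.png").astype(int) for n in(a,b)]
    x0,y0,x1,y1=box;d=(B.sum(2)-A.sum(2))[y0:y1,x0:x1]
    for s in(1,-1):
        m=(s*d>90).astype(np.uint8);n,l,st,ce=cv2.connectedComponentsWithStats(m)
        print(b,s,[(st[i].tolist(),np.round(ce[i]+[x0,y0],1)) for i in range(1,n) if st[i][4]>8])
    if a=="top0": print(B[158:172:2,172:192:2].min(2))
for x in(.645,.65,.653,.656):print(x,proj("scene",[x,.278,.264]),proj("top",[x,.278,.264]))
```

```text
s5 1 [([0, 12, 10, 23, 103], array([344. , 239.8])), ([13, 26, 9, 8, 45], array([356.6, 244.2])), ([23, 49, 13, 6, 31], array([367. , 267.8]))]
s5 -1 [([0, 0, 40, 48, 842], array([362.2, 234.1])), ([8, 41, 9, 7, 45], array([352.8, 259.3]))]
t5 1 [([12, 19, 6, 6, 29], array([179.2, 161.8])), ([19, 44, 10, 9, 52], array([188.8, 188.8]))]
t5 -1 [([15, 26, 11, 10, 44], array([186., 170.])), ([14, 41, 9, 6, 38], array([182.6, 183.4]))]
[[ 83  84  80  90 107  85  78  80  82  81]
 [ 83  81 114 150 149 129  86  78  77  79]
 [ 78  79 126 154 163 134  97  75  77  76]
 [ 76  72 108 139 141 121  83  79  80  80]
 [ 82  83  78  99 109  86  72  80  79  76]
 [ 78  80  80  79  69  55  59  65  58  54]
 [ 81  82  79 107 107  87  71  48  48  50]]
0.645 [354.8363677  241.77332319] [181.91952741 166.57924623]
0.65 [354.32266118 242.96578553] [181.76670385 164.78950204]
0.653 [354.01284784 243.68495247] [181.67512569 163.71701371]
0.656 [353.70183394 244.40690623] [181.58363436 162.64554226]
```

The ball is at x ≈ 0.655, about 61 mm from its start, which is a full throw. I'm handing in.

```bash
python3 -c "
from plant import robot
print(robot.sign_off())"
```

```text
the job is handed in; nothing more can be done
None
```

The job is handed in: the pointer is at the red mark (within about 0.2 mm before clipping, no change seen since), the red and green tins (the only two there) hang on their own eyes, and the lock lever is thrown fully over to its stop. I judged the gates shut from the push force dropping back to the tins' weight, not by seeing them.

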